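Make up two decorating kits for the gingerbread class

ROBOT

A 6-joint arm with a two-finger parallel gripper is mounted at the origin on the work surface. World frame = base frame: x ahead of the robot, y to its left, z up, the work surface at z = 0. Lengths are in mm, angles in rad, forces in N, time in s.
With the tool pointing down it reaches from about 350 to 775 mm from the base axis. Payload 7.3 kg.
Tool frame: the origin (TCP) lies on the centre line of the jaws, within the pads' length; the fingertips stand 17 mm ahead of it and the grasp point (between the pads) lies 2 mm behind it; z points along the fingers, y is the line along which they close (so a half turn about z gives the same grasp; the last joint's range is limited). The gripper opens to 92 mm and grips with 3 to 60 N. Pads are 19 mm wide; open, the fingers measure 130 mm over their backs; the gripper's body (75 mm by 190 mm) begins 47 mm behind the grasp point.
Start: joints at [1.185, 0.342, 1.524, -0, 1.275, -0.146], TCP at [124.676, 510.001, 220.041] pointing down, gripper open.
Joint ranges: [-2.53, 2.53], [-0.77, 2.02], [0.04, 2.7], [-1, 4.14], [0.28, 2.66], [-3.11, 3.11]. Speed limits (rad/s): [2.57, 2.57, 3.14, 3.14, 3.14, 3.14].

INTERFACE

Orientations are given as [roll, pitch, yaw] about the fixed x, y, z axes, in that order (R = Rz(yaw) Ry(pitch) Rx(roll)).
In Python, from plant import bot gives the robot as it stands. The module is installed in compiled form; this text tells all that it offers.
- The arm moves only by the shell command python3 -m pendant 'ROWS'. ROWS is JSON, a list of rows, each a list of 3 entries, a list of its own where there are three numbers: the shift along the world's x, y, z as a fraction of full scale, then the turn, a rotation vector about the world's x, y, z as a fraction of full scale, then the opening, from -1 (shut) to 1 (fully open), so that 0 is half open. In form: [[[tx, ty, tz], [rx, ry, rz], claw], ...]. A call has exactly 10 rows; each row shifts and turns the commanded pose from where the row before left it; what a row does not reach is not made up. Full scale, the value 1, is 30 mm for a shift and 0.12 rad for a turn. A row lasts 1/12 s, in which the tool goes at most 41.7 mm and 7.16 degrees, less where a joint would pass 70% of its speed; a pose out of reach is approached as far as the arm can. A call with a number of a shift or a turn outside -1 to 1 is refused whole. A call with a gripper value outside its range is refused whole. The fingers move at their own pace and stop on an object; the grip force is fixed at half the most. Time passes only in rows, so rows that do not move let the fingers close, or fill a call up. It gives the time, the measured TCP pose, the force, the opening and the grip force at its end, in the units of the state.
- bot.get_obs(): the state, without advancing time (a new reading comes with each control period).
- bot.capture(name): name is "side" or "top"; returns the picture (400x640x3 uint8, blue, green, red); there is no depth.
- bot.camera_params(name): a dict with "fovy" (degrees; the focal length in pixels is half the picture's height over the tangent of half this angle, whatever the lens; pixels are square), "cx", "cy" (the principal point, pixels), "camera_from_world" (4x4, takes a point from world to camera coordinates). Camera axes: x right, y down, z forward; pixel columns grow to the right and rows downward; lengths in mm; the calibration is good to about 2 mm. A picture is of the moment at which its call begins. camera_params takes no time and is no camera call.
- bot.close_job(): hands the job in; it is judged then, once.
The state is a dict: "time": time; "joint_positions": joint angles; "dq": joint speeds; "tau": joint torques, N m; "tool_pos": TCP position; "tcp_rot": TCP orientation; "contact_force": force on the tool from outside, world axes, zero at the start; "moment": the same for the moment, N m; "grip_width": finger opening in mm; "finger_force": force on a finger pad.
Only numpy, scipy, OpenCV 4.12 (cv2) and the standard library are available. Lean on these libraries where they do the work, as an engineer would, in place of code of your own. Each camera call takes 0.05 s, during which the arm holds its last target. There are 200 camera calls.

TASK

Make up the two decorating kits for the class. Pink tray: the heart gingerbread in the middle of the large compartment, icing up, and the red and the yellow sprinkle jars standing upright in the two small compartments, one in each; blue tray: the round gingerbread in the middle of the large compartment, icing up, and the green sprinkle jar upright in either small compartment. Set everything down without dropping it, and leave the black-lidded jar, the plate and the nest of steel cutters where they are.

Things in the scene. Friction and masses are not known exactly. Their poses are not given: they have to be found in the camera images.
- heart_mid (a point): Heart-shaped sandwich gingerbread, brown, pink icing outlined in red on top, lying flat: 16 mm thick, 58 mm wide (its y, across the lobes), 53 mm long (its x: lobes at +x, tip at -x); about 45 g. This point is the centre of its outline, half-way up; z up out of the icing. It is widest (58 mm along y) 10 mm from this point towards +x: best gripped there across the lobes.
- round_mid (a point): Round sandwich gingerbread, brown with white icing on top, a ring of red dots and a red flower, lying flat on the table: 58 mm in diameter, 16 mm thick; about 50 g. This point is its centre, half-way up; z points up out of the icing.
- jar_red_mid (a point): Sprinkle jar with a red screw lid and red sprinkles showing through its clear side, upright, round, 42 mm in diameter, 46 mm tall; the lid is the top 14 mm, as wide as the body; about 70 g. This point is on its axis, half-way up, 23 mm above its underside; z up. Hold it by the lid, so that the fingertips stay above the tray's walls.
- jar_yellow_mid (a point): Sprinkle jar with a yellow screw lid and yellow sprinkles showing through its clear side, upright, round, 42 mm in diameter, 46 mm tall; the lid is the top 14 mm, as wide as the body; about 70 g. This point is on its axis, half-way up, 23 mm above its underside; z up. Hold it by the lid, so that the fingertips stay above the tray's walls.
- jar_green_mid (a point): Sprinkle jar with a green screw lid and green sprinkles showing through its clear side, upright, round, 42 mm in diameter, 46 mm tall; the lid is the top 14 mm, as wide as the body; about 70 g. This point is on its axis, half-way up, 23 mm above its underside; z up. Hold it by the lid, so that the fingertips stay above the tray's walls.
- tray_pink: Pink plastic kit tray, fixed, 236 mm (its x) by 164 mm (its y); floor 4 mm thick; walls and dividers 4 mm thick, tops 8 mm above the floor. Origin: centre of its underside; z up; yaw within 0.2 rad of 0. Large compartment (148 x 156 mm inside, flat white doily in it): middle at x -40, y 0 mm. Two small ones (76 x 76 mm inside): middles at x +76, y +40 and x +76, y -40 mm. Empty at the start.
- tray_blue: Blue plastic kit tray, fixed, 236 mm (its x) by 164 mm (its y); floor 4 mm thick; walls and dividers 4 mm thick, tops 8 mm above the floor. Origin: centre of its underside; z up; yaw within 0.2 rad of 0. Large compartment (148 x 156 mm inside, flat white doily in it): middle at x -40, y 0 mm. Two small ones (76 x 76 mm inside): middles at x +76, y +40 and x +76, y -40 mm. Empty at the start.
- jar_black_mid (a point): Sprinkle jar with a black screw lid and dark chocolate sprinkles showing through its clear side, upright, round, 42 mm in diameter, 46 mm tall; the lid is the top 14 mm, as wide as the body; about 70 g. This point is on its axis, half-way up, 23 mm above its underside; z up. It stands among the stock but belongs to neither kit: leave it where it is.
- plate: White plate, 120 mm in diameter, heaped to 29 mm with plain brown biscuits, at the far side of the table; not needed: leave it where it is. Origin: centre of its underside.
- cutters: Nest of three round steel pastry cutters, the outer one 80 mm in diameter, 35 mm tall, at the far side of the table; not needed: leave it where it is. Origin: centre of its underside.

How it is judged (in metres and radians):
At the end, for the whole second after the job is handed in: Each item is in its compartment as asked, on the tray floor (height within 5 mm), upright or icing up (tilt under 0.15 rad) and at rest (under 0.02 m/s); gingerbread centres within 15 mm of the large compartment's middle and jar axes within 18 mm of a small one's, in tray x and y (x of heart_mid in the frame of tray_pink between -0.055 and -0.025 m and y of heart_mid in the frame of tray_pink between -0.015 and 0.015 m and z of heart_mid in the frame of tray_pink between 0.007 and 0.017 m and linear speed of each of heart, jar_red, jar_yellow, round, jar_green below 0.02 m/s and angle between each of heart_mid, jar_red_mid, jar_yellow_mid, round_mid, jar_green_mid's own z axis and vertical below 0.15 rad and x of jar_red_mid in the frame of tray_pink between 0.058 and 0.094 m and (y of jar_red_mid in the frame of tray_pink between 0.022 and 0.058 m or y of jar_red_mid in the frame of tray_pink between -0.058 and -0.022 m) and z of jar_red_mid in the frame of tray_pink between 0.022 and 0.032 m and x of jar_yellow_mid in the frame of tray_pink between 0.058 and 0.094 m and (y of jar_yellow_mid in the frame of tray_pink between 0.022 and 0.058 m or y of jar_yellow_mid in the frame of tray_pink between -0.058 and -0.022 m) and z of jar_yellow_mid in the frame of tray_pink between 0.022 and 0.032 m and x of round_mid in the frame of tray_blue between -0.055 and -0.025 m and y of round_mid in the frame of tray_blue between -0.015 and 0.015 m and z of round_mid in the frame of tray_blue between 0.007 and 0.017 m and x of jar_green_mid in the frame of tray_blue between 0.058 and 0.094 m and (y of jar_green_mid in the frame of tray_blue between 0.022 and 0.058 m or y of jar_green_mid in the frame of tray_blue between -0.058 and -0.022 m) and z of jar_green_mid in the frame of tray_blue between 0.022 and 0.032 m); the robot touches nothing.
It fails at once if a gingerbread or a jar is dropped (falls freely from more than about 4 cm) ((linear speed of heart above 0.9 m/s and contact force between the fingers and heart below 0.05 N) or (linear speed of round above 0.9 m/s and contact force between the fingers and round below 0.05 N) or (linear speed of jar_red above 0.9 m/s and contact force between the fingers and jar_red below 0.05 N) or (linear speed of jar_yellow above 0.9 m/s and contact force between the fingers and jar_yellow below 0.05 N) or (linear speed of jar_green above 0.9 m/s and contact force between the fingers and jar_green below 0.05 N)).
It fails at once if the black-lidded jar is moved by more than 20 mm (distance of jar_black_mid from where it was at the start of the episode above 0.02 m).
It fails at once if the plate is moved by more than 20 mm (distance of plate from where it was at the start of the episode above 0.02 m).
It fails at once if the nest of steel cutters is moved by more than 20 mm (distance of cutters from where it was at the start of the episode above 0.02 m).
It also fails if it takes over 112 s, if anything falls off the work surface, if the arm or the gripper's body presses on something with over 40 N, if the wrist force passes 120 N, or if a joint passes its speed limit or range.

## Working session

There is one attempt and no reset: what is moved stays moved. The work goes in short steps, Python scripts to look and compute and a shell command to move; the robot and the scene stay as the last step left them, time stands still between calls to the robot, and variables do not carry over. Pictures are saved under pics/ and viewed, at most 14 in all, crops included, and the job is handed in when it is done.

```bash
mkdir -p pics
python3 - <<'E'
from plant import bot
import cv2
for n in("top","side"):
    cv2.imwrite(f"pics/{n}0.png",bot.capture(n)); p=bot.camera_params(n); print(n,p)
print(bot.get_obs())
E
```

```text
top {'fovy': 44.94452495871604, 'cx': 312.8733294483184, 'cy': 195.62039622781953, 'camera_from_world': array([[-1.84789187e-02, -9.99459172e-01, -2.72009920e-02,
         2.36770048e+01],
       [-9.92456876e-01,  2.16335836e-02, -1.20670365e-01,
         5.93209283e+02],
       [ 1.21193558e-01,  2.47659537e-02, -9.92319893e-01,
         9.55021805e+02],
       [ 0.00000000e+00,  0.00000000e+00,  0.00000000e+00,
         1.00000000e+00]])}
side {'fovy': 44.226140124154945, 'cx': 316.5838694408058, 'cy': 201.28907916995678, 'camera_from_world': array([[-9.89498393e-01, -1.43203005e-01,  1.96425365e-02,
         5.68458014e+02],
       [-1.10796887e-01,  6.64169784e-01, -7.39325739e-01,
         9.56185801e+01],
       [ 9.28276882e-02, -7.33737962e-01, -6.73061381e-01,
         9.61550732e+02],
       [ 0.00000000e+00,  0.00000000e+00,  0.00000000e+00,
         1.00000000e+00]])}
{'time': 0.1, 'joint_positions': array([ 1.18500878e+00,  3.42655113e-01,  1.52489946e+00,  2.51282845e-06,
        1.27538576e+00, -1.46001426e-01]), 'dq': array([-0.00021858, -0.00229539, -0.00220025,  0.00085591, -0.00108108,
       -0.00117794]), 'tau': array([ 5.37256146e-04, -4.31998980e+01, -2.44699323e+01,  7.17605744e-02,
        5.25038852e-02, -8.11813857e-05]), 'tool_pos': array([124.52718836, 509.64965956, 219.4210758 ]), 'tcp_rot': array([-3.14025966e+00, -1.98442698e-04,  2.90180567e+00]), 'contact_force': array([-0.07533397, -0.40790851, -0.33835349]), 'moment': array([-0.0089891 ,  0.0165829 , -0.00371919]), 'finger_force': 0.0, 'grip_width': 91.61514171967276}
```

View pics/top0.png

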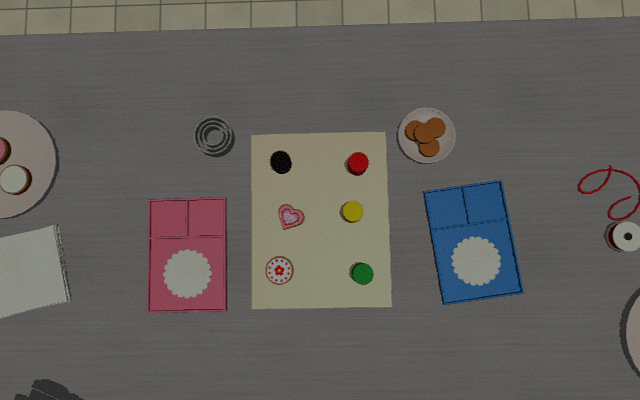

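View pics/side0.png

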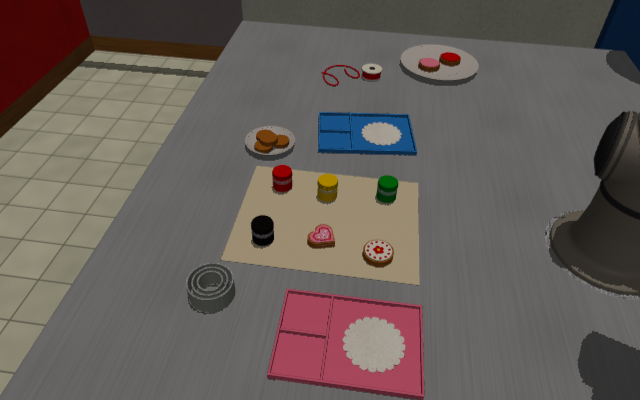

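Run:
```python
import cv2
t=cv2.imread("pics/top0.png")[120:320,140:400]; s=cv2.imread("pics/side0.png")[160:270,220:430]
cv2.imwrite("pics/tc.png",cv2.resize(t,None,fx=3,fy=3,interpolation=2)); 
cv2.imwrite("pics/sc.png",cv2.resize(s,None,fx=3.8,fy=3.8,interpolation=2))
```

```text
(no output)
```

View pics/tc.png

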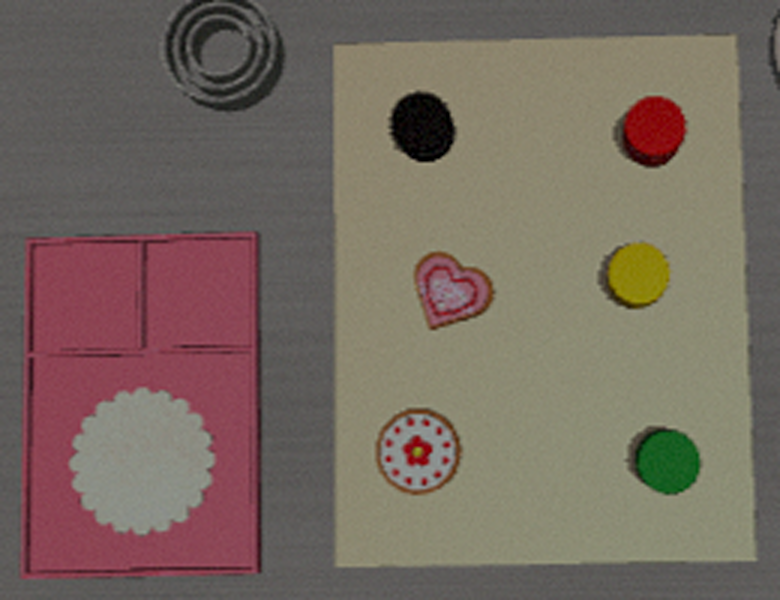

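View pics/sc.png

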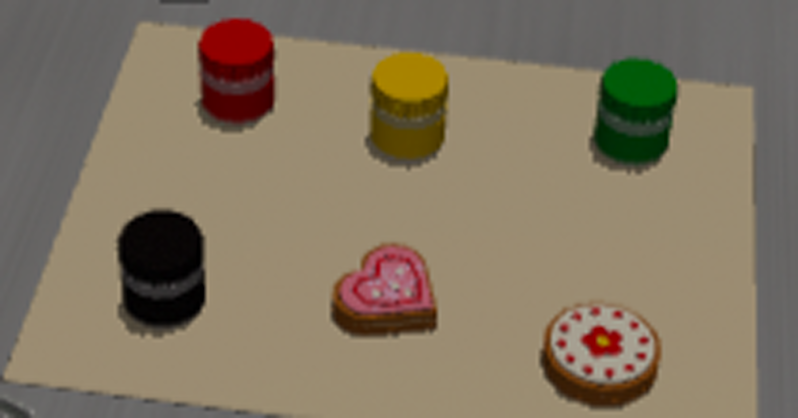

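```bash
cat > h.py <<'E'
from plant import bot
import numpy as np, cv2
from scipy.optimize import least_squares
C={}
for n in("top","side"):
    p=bot.camera_params(n);f=200/np.tan(np.radians(p["fovy"]/2))
    C[n]=(np.array([[f,0,p["cx"]],[0,f,p["cy"]],[0,0,1]]),np.array(p["camera_from_world"]))
def proj(n,X):
    K,T=C[n];q=K@(T[:3,:3]@X+T[:3,3]);return q[:2]/q[2]
def tri(a,b):
    r=least_squares(lambda X:np.r_[proj("top",X)-a,proj("side",X)-b],[500,0,20]);return r.x,np.sqrt(2*r.cost)
def plane(n,uv,z):
    K,T=C[n];d=T[:3,:3].T@np.linalg.solve(K,[*uv,1]);o=-T[:3,:3].T@T[:3,3];return o+d*(z-o[2])/d[2]
E
cat > m.py <<'E'
from h import *
np.set_printoptions(precision=1,suppress=True)
t=lambda u,v:(140+u/3,120+v/3); s=lambda u,v:(220+u/3.8,160+v/3.8)
P={"red":(t(655,127),s(237,42)),"yel":(t(639,274),s(410,79)),"grn":(t(669,460),s(638,84)),"blk":(t(424,125),s(161,240)),
"round":(t(418,452),s(602,341)),"htip":(t(432,328),s(437,318)),"hnotch":(t(455,268),s(384,262)),
"pdoily":(t(142,461),(374,345)),"bdoily":((476,261),(382,134)),
"p1":(t(26,240),(271,377)),"p2":(t(258,233),(284,291)),"p3":(t(260,573),(424,304)),"p4":(t(24,577),(424,391)),
"b1":((424,191),(319,152)),"b2":((500,181),(318,113)),"b3":((522,292),(411,113)),"b4":((443,304),(415,152))}
Z=dict(red=46,yel=46,grn=46,blk=46,round=16,htip=16,hnotch=16,pdoily=4,bdoily=4)
for k,(a,b) in P.items():
    X,r=tri(a,b);z=Z.get(k,12);print(k,X,"res %.1f"%r,plane("top",a,z)[:2],plane("side",b,z)[:2])
for c in "pb":
    W=np.array([(plane("top",P[c+i][0],12)+plane("side",P[c+i][1],12))/2 for i in "1234"])[:,:2]
    M=np.array([[118,82],[118,-82],[-118,-82],[-118,82]]);m=W-W.mean(0)
    y=np.arctan2((M[:,0]*m[:,1]-M[:,1]*m[:,0]).sum(),(M*m).sum());R=np.array([[np.cos(y),-np.sin(y)],[np.sin(y),np.cos(y)]])
    print(c,W.mean(0),"yaw %.3f"%y,"fit",m-M@R.T,"tgt",[W.mean(0)+R@q for q in([-40,0],[76,40],[76,-40])])
E
python3 m.py
```

```text
red [660.3 -82.7  43.4] res 0.7 [658.8 -82.6] [660.7 -79.7]
yel [560.1 -69.1  41.4] res 0.7 [558.7 -68.9] [560.7 -63.8]
grn [435.2 -85.5  41.8] res 0.4 [434.8 -85.2] [436.2 -80.4]
blk [667.3  75.6  40.2] res 1.4 [663.9  74.9] [667.5  81. ]
round [443.3  84.2  14.5] res 0.9 [442.   84.1] [444.4  85.7]
htip [527.6  74.4   6.2] res 0.2 [526.8  73.6] [527.2  83.5]
hnotch [562.4  56.3  23.9] res 3.3 [568.2  57. ] [558.9  48.9]
pdoily [439.5 279.5  -0.6] res 0.5 [438.8 278.1] [440.3 282.3]
bdoily [ 454.4 -322.8    0.5] res 0.1 [ 454.2 -321.8] [ 454.8 -317.7]
p1 [593.2 362.5   5.8] res 1.3 [594.8 360.4] [591.1 365.7]
p2 [601.4 198.1   1.9] res 2.4 [596.2 195.7] [602.4 205.5]
p3 [360.9 193.9  10.8] res 0.6 [362.  193.6] [360.4 194.7]
p4 [363.3 354.8  16.2] res 0.6 [361.8 356.4] [363.  352.7]
b1 [ 601.9 -222.8   -0.7] res 0.6 [ 601.2 -220.1] [ 598.7 -205.6]
b2 [ 622.  -380.4    7.2] res 1.9 [ 618.7 -378.7] [ 625.  -373.5]
b3 [ 388.8 -405.3   18.6] res 1.9 [ 390.5 -408.1] [ 384.  -416.1]
b4 [ 370.8 -248.7    8.8] res 1.6 [ 369.1 -247.8] [ 374.2 -244.2]
p [479.  278.1] yaw 0.027 fit [[-1.8 -0.2]
 [ 0.2  1.3]
 [-2.   1.2]
 [ 3.6 -2.4]] tgt [array([439., 277.]), array([553.9, 320.1]), array([556. , 240.1])]
b [ 495.2 -311.8] yaw 0.137 fit [[-0.9  1.6]
 [-1.4  0.8]
 [-2.2 -3. ]
 [ 4.5  0.6]] tgt [array([ 455.6, -317.2]), array([ 565. , -261.8]), array([ 575.9, -341. ])]
```

```bash
python3 -m pendant '[[[0.5,-0.5,-0.1],[0,0,0],0.8],[[0.9,-0.9,-0.25],[0,0,0],0.8],[[0.9,-0.9,-0.25],[0,0,0],0.8],[[0.9,-0.9,-0.25],[0,0,0],0.8],[[0.9,-0.9,-0.25],[0,0,0],0.8],[[0.9,-0.9,-0.25],[0,0,0],0.8],[[0.9,-0.9,-0.25],[0,0,0],0.8],[[0.9,-0.9,-0.25],[0,0,0],0.8],[[0.9,-0.9,-0.25],[0,0,0],0.8],[[0.9,-0.9,-0.25],[0,0,0],0.8]]' && python3 -m pendant '[[[0.8,-0.85,-0.1],[0,0,-0.1],0.8],[[0.8,-0.85,-0.1],[0,0,-0.1],0.8],[[0.8,-0.85,-0.1],[0,0,-0.1],0.8],[[0.8,-0.85,-0.1],[0,0,-0.1],0.8],[[0.8,-0.85,-0.1],[0,0,-0.1],0.8],[[0.8,-0.8,-0.1],[0,0,-0.1],0.8],[[0.5,-0.5,-0.1],[0,0,-0.1],0.8],[[0.3,-0.3,0],[0,0,-0.1],0.8],[[0,0,0],[0,0,0],0.8],[[0,0,0],[0,0,0],0.8]]'
```

```text
time: 0.93
tool_pos: [383.5, 250.4, 149.1]
tcp_rot: [-3.142, -0.0, 2.902]
contact_force: [0.7, 0.9, -0.3]
grip_width: 82.4
finger_force: 0.0
time: 1.77
tool_pos: [550.0, 76.8, 128.2]
tcp_rot: [-3.142, -0.001, 2.805]
contact_force: [-0.1, -0.4, -0.3]
grip_width: 82.5
finger_force: 0.0
```

```bash
python3 -m pendant '[[[0.19,-0.24,0],[0,0,0],0.8],[[0.19,-0.23,-0.3],[0,0,0],0.8],[[0,0,-0.5],[0,0,0],0.8],[[0,0,-0.5],[0,0,0],0.8],[[0,0,-0.5],[0,0,0],0.8],[[0,0,-0.5],[0,0,0],0.8],[[0,0,-0.5],[0,0,0],0.8],[[0,0,-0.4],[0,0,0],0.8],[[0,0,-0.25],[0,0,0],0.8],[[0,0,-0.13],[0,0,0],0.8]]'
python3 - <<'E'
from h import *
print(bot.get_obs()["tool_pos"])
a=cv2.resize(bot.capture("side")[180:280,260:400],None,fx=4,fy=4,interpolation=2)
cv2.imwrite("pics/g1.png",a)
E
```

```text
time: 2.6
tool_pos: [561.3, 62.7, 19.8]
tcp_rot: [-3.141, -0.002, 2.807]
contact_force: [-0.1, -0.2, 0.6]
grip_width: 82.5
finger_force: 0.0
[561.33506738  62.65877898  19.84245087]
```

View pics/g1.png

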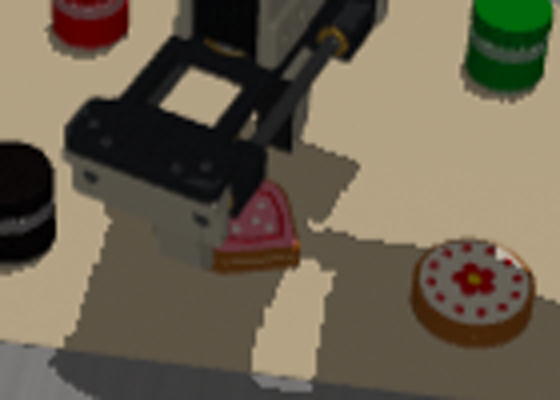

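The crop shows the heart (255,225) between the fingers, with clearance. Close and lift.

```bash
python3 -m pendant '[[[0,0,0],[0,0,0],-0.3],[[0,0,0],[0,0,0],-0.3],[[0,0,0],[0,0,0],-0.3],[[0,0,0],[0,0,0],-0.3],[[0,0,0],[0,0,0],-0.3],[[0,0,0],[0,0,0],-0.3],[[0,0,0.2],[0,0,0],-0.3],[[0,0,0.4],[0,0,0],-0.3],[[0,0,0.7],[0,0,0],-0.3],[[0,0,0.7],[0,0,0],-0.3]]'
```

```text
time: 3.48
tool_pos: [561.6, 62.4, 81.7]
tcp_rot: [-3.141, -0.001, 2.806]
contact_force: [0.5, -0.3, 0.8]
grip_width: 32.1
finger_force: 0.0
```

```bash
python3 -m pendant '[[[0,0,0.5],[0,0,0],0.8],[[-0.5,-0.5,0.5],[0,0,0],0.8],[[-0.8,-0.8,0.5],[0,0,0],0.8],[[-0.8,-0.8,0],[0,0,0],0.8],[[-0.8,-0.8,0],[0,0,0],0.8],[[-0.8,-0.8,0],[0,0,0],0.8],[[-0.5,-0.5,0],[0,0,0],0.8],[[0,0,0],[0,0,0],0.8],[[0,0,0],[0,0,0],0.8],[[0,0,0],[0,0,0],0.8]]'
python3 - <<'E'
from h import *
a=cv2.resize(bot.capture("side")[180:280,260:400],None,fx=4,fy=4,interpolation=2)
b=cv2.resize(bot.capture("top")[180:280,240:340],None,fx=4,fy=4,interpolation=2)
cv2.imwrite("pics/g2.png",np.vstack([a,a[:0]]) if 0 else cv2.resize(np.hstack([a,b]),None,fx=.82,fy=.82))
E
```

```text
time: 4.32
tool_pos: [436.8, -63.6, 126.7]
tcp_rot: [3.141, 0.001, 2.805]
contact_force: [0.2, -0.1, -0.7]
grip_width: 82.6
finger_force: 0.0
```

View pics/g2.png

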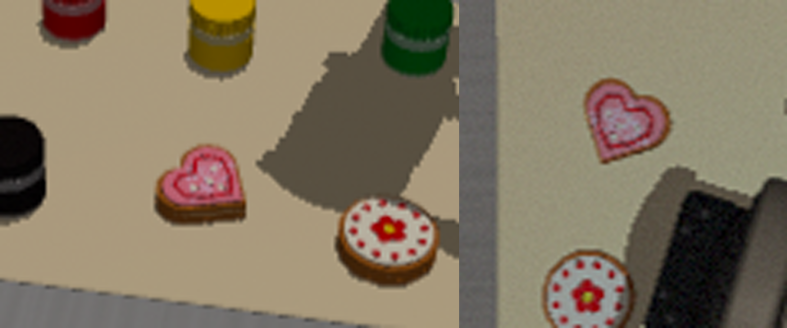

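The heart has not moved at all (tip still at 284,229). The lift came before the fingers had gripped, so I'll go back and check the grip before lifting.

```bash
python3 -m pendant '[[[0.3,0.3,0],[0,0,0],0.6],[[0.7,0.7,0],[0,0,0],0.6],[[0.8,0.8,0],[0,0,0],0.6],[[0.8,0.8,0],[0,0,0],0.6],[[0.8,0.8,0],[0,0,0],0.6],[[0.5,0.5,0],[0,0,0],0.6],[[0.25,0.31,0],[0,0,0],0.6],[[0,0,-0.3],[0,0,0],0.6],[[0,0,-0.5],[0,0,0],0.6],[[0,0,-0.5],[0,0,0],0.6]]' && python3 -m pendant '[[[0,0,-0.6],[0,0,0],0.6],[[0,0,-0.6],[0,0,0],0.6],[[0,0,-0.5],[0,0,0],0.6],[[0,0,-0.35],[0,0,0],0.6],[[0,0,-0.22],[0,0,0],0.6],[[0,0,0],[0,0,0],0.6],[[0,0,0],[0,0,0],-0.5],[[0,0,0],[0,0,0],-0.5],[[0,0,0],[0,0,0],-0.5],[[0,0,0],[0,0,0],-0.5]]' && python3 -m pendant '[[[0,0,0],[0,0,0],-0.5],[[0,0,0],[0,0,0],-0.5],[[0,0,0],[0,0,0],-0.5],[[0,0,0],[0,0,0],-0.5],[[0,0,0],[0,0,0],-0.5],[[0,0,0],[0,0,0],-0.5],[[0,0,0],[0,0,0],-0.5],[[0,0,0],[0,0,0],-0.5],[[0,0,0],[0,0,0],-0.5],[[0,0,0],[0,0,0],-0.5]]'
```

```text
time: 5.25
tool_pos: [559.7, 62.4, 86.1]
tcp_rot: [-3.141, -0.0, 2.807]
contact_force: [-0.0, -0.1, 1.0]
grip_width: 73.5
finger_force: 0.0
time: 6.08
tool_pos: [561.1, 62.7, 19.8]
tcp_rot: [3.141, 0.001, 2.806]
contact_force: [0.1, 0.6, 0.1]
grip_width: 51.1
finger_force: 0.0
time: 6.92
tool_pos: [560.6, 62.7, 19.0]
tcp_rot: [3.142, -0.0, 2.806]
contact_force: [-0.2, -0.2, 0.1]
grip_width: 22.7
finger_force: 0.0
```

Run:
```python
from h import *
a=cv2.resize(bot.capture("side")[170:270,260:400],None,fx=4,fy=4,interpolation=2)
b=cv2.resize(bot.capture("top")[170:270,240:340],None,fx=4,fy=4,interpolation=2)
cv2.imwrite("pics/g3.png",cv2.resize(np.hstack([a,b]),None,fx=.82,fy=.82))
o=bot.get_obs();print(o)
for d in(-17,0):print(proj("side",o["tool_pos"]+[0,0,d]),proj("top",o["tool_pos"]+[0,0,d]))
```

```text
{'time': 7.0167, 'joint_positions': array([-2.45108994e-02,  6.42232136e-01,  1.64529884e+00,  1.19866051e-04,
        8.54016627e-01, -1.25960454e+00]), 'dq': array([ 6.59191303e-05,  8.72628347e-04,  1.15972738e-03, -2.39563782e-03,
       -8.11308157e-04,  2.57258524e-04]), 'tau': array([-9.99256008e-04, -5.11497974e+01, -1.78197438e+01, -7.47180224e-03,
        8.94400268e-02, -5.94364110e-06]), 'tool_pos': array([560.57998151,  62.70924317,  19.0359824 ]), 'tcp_rot': array([3.14149283e+00, 1.52098469e-05, 2.80581122e+00]), 'contact_force': array([-0.36371032, -0.09871019,  0.67636244]), 'moment': array([-0.00094645,  0.00954202,  0.0640332 ]), 'finger_force': 0.0, 'grip_width': 22.942159776557265}
[319.04182089 238.81014979] [289.50766921 213.5746236 ]
[319.243428 232.780229] [288.89337758 212.88949477]
```

View pics/g3.png

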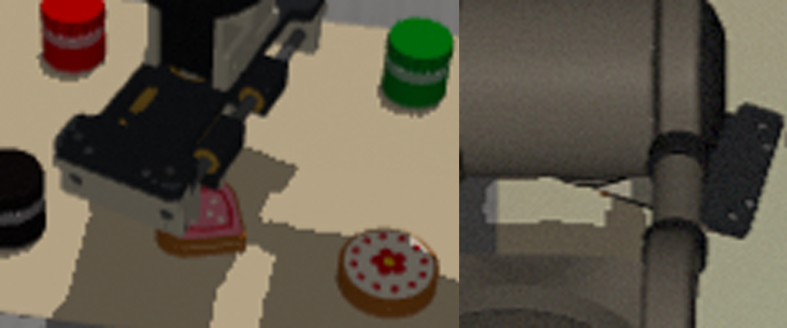

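Run:
```python
from h import *
a=cv2.resize(bot.capture("side")[195:255,285:365],None,fx=10,fy=10,interpolation=cv2.INTER_CUBIC)
a=np.clip(a.astype(float)*1.8,0,255).astype(np.uint8)
o=bot.get_obs();th=o["tcp_rot"][2]-np.pi/2;u=np.array([np.cos(th),np.sin(th),0])
for s in(-1,1):
  for d in(-17,0):
    q=proj("side",o["tool_pos"]+u*s*11.5+[0,0,d]);cv2.circle(a,(int((q[0]-285)*10),int((q[1]-195)*10)),4,(0,255,0) if s>0 else (255,0,0),-1)
cv2.imwrite("pics/g4.png",a)
```

```text
(no output)
```

View pics/g4.png

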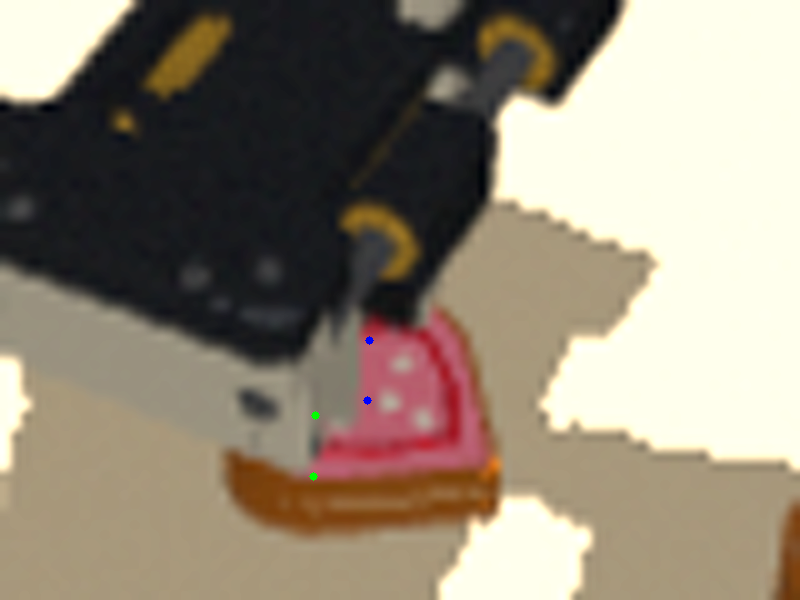

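```bash
python3 -m pendant '[[[0,0,0.1],[0,0,0],0.6],[[0,0,0],[0,0,0],0.6],[[0,0,0],[0,0,0],0.6],[[0,0,0],[0,0,0],0.6],[[0,0,0],[0,0,0],0.6],[[0,0,0],[0,0,0],0.6],[[0,0,0],[0,0,0],0.6],[[0,0,0],[0,0,0],0.6],[[0,0,0],[0,0,0],0.6],[[0,0,0],[0,0,0],0.6]]' ;python3 -m pendant '[[[0,0,-0.1],[0,0,0],0.6],[[0,0,-0.05],[0,0,0],0.6],[[0,0,-0.05],[0,0,0],0.6],[[0,0,-0.05],[0,0,0],0.6],[[0,0,-0.03],[0,0,0],0.6],[[0,0,-0.03],[0,0,0],0.6],[[0,0,0],[0,0,0],0.6],[[0,0,0],[0,0,0],0.6],[[0,0,0],[0,0,0],0.6],[[0,0,0],[0,0,0],0.6]]'
python3 - <<'E'
from h import *
a=cv2.resize(bot.capture("side")[195:270,275:375],None,fx=8,fy=8,interpolation=cv2.INTER_CUBIC)
a=np.clip(a.astype(float)*1.8,0,255).astype(np.uint8)
o=bot.get_obs();th=o["tcp_rot"][2]-np.pi/2;u=np.array([np.cos(th),np.sin(th),0])
for s in(-1,1):
  for d in(-17,0):
    q=proj("side",o["tool_pos"]+u*s*36.8+[0,0,d]);cv2.circle(a,(int((q[0]-275)*8),int((q[1]-195)*8)),4,(0,255,0) if s>0 else (255,0,0),-1)
cv2.imwrite("pics/g5.png",a)
E
```

```text
time: 7.9
tool_pos: [560.6, 62.7, 22.0]
tcp_rot: [3.142, 0.0, 2.806]
contact_force: [-0.1, 0.1, -0.2]
grip_width: 73.3
finger_force: 0.0
time: 8.73
tool_pos: [560.7, 62.7, 12.8]
tcp_rot: [3.141, 0.0, 2.806]
contact_force: [0.1, -0.4, 0.3]
grip_width: 73.6
finger_force: 0.0
```

View pics/g5.png

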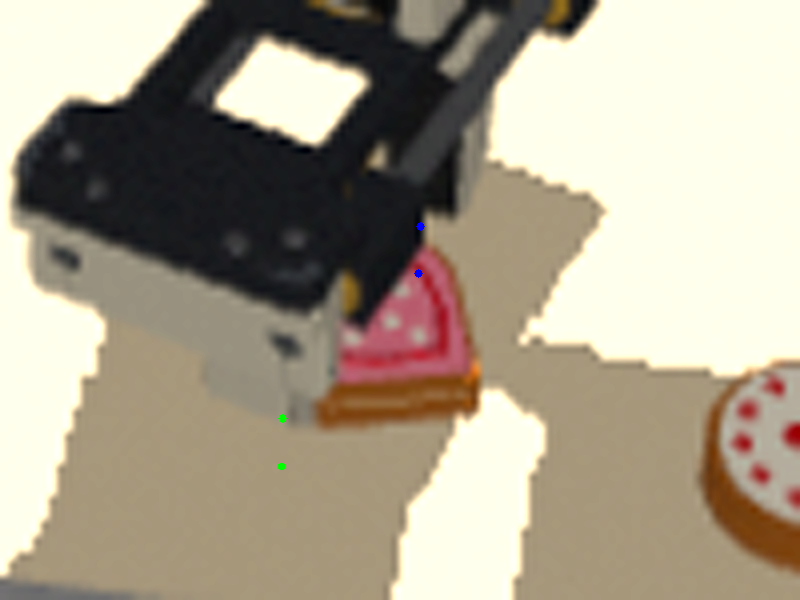

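```bash
python3 -m pendant '[[[0,0,-0.04],[0,0,0],0.6],[[0,0,-0.04],[0,0,0],0.6],[[0,0,-0.04],[0,0,0],0.6],[[0,0,-0.04],[0,0,0],0.6],[[0,0,-0.04],[0,0,0],0.6],[[0,0,-0.04],[0,0,0],0.6],[[0,0,0],[0,0,0],0.6],[[0,0,0],[0,0,0],0.6],[[0,0,0],[0,0,0],0.6],[[0,0,0],[0,0,0],0.6]]'; python3 -m pendant '[[[0,0,0],[0,0,0],-0.5],[[0,0,0],[0,0,0],-0.5],[[0,0,0],[0,0,0],-0.5],[[0,0,0],[0,0,0],-0.5],[[0,0,0],[0,0,0],-0.5],[[0,0,0],[0,0,0],-0.5],[[0,0,0],[0,0,0],-0.5],[[0,0,0],[0,0,0],-0.5],[[0,0,0],[0,0,0],-0.5],[[0,0,0],[0,0,0],-0.5]]'
```

```text
time: 9.62
tool_pos: [560.6, 62.7, 5.6]
tcp_rot: [3.141, 0.0, 2.806]
contact_force: [-0.6, -0.1, -0.4]
grip_width: 73.4
finger_force: 0.0
time: 10.45
tool_pos: [560.6, 62.7, 5.6]
tcp_rot: [3.142, 0.0, 2.806]
contact_force: [-0.4, -1.2, 0.8]
grip_width: 55.4
finger_force: 30.0
```

```bash
python3 -m pendant '[[[0,0,0.1],[0,0,0],-0.5],[[0,0,0.2],[0,0,0],-0.5],[[0,0,0.4],[0,0,0],-0.5],[[0,0,0.5],[0,0,0],-0.5],[[0,0,0.5],[0,0,0],-0.5],[[0,0,0.5],[0,0,0],-0.5],[[-0.1,0.2,0.4],[0,0,0],-0.5],[[-0.2,0.4,0.2],[0,0,0],-0.5],[[-0.3,0.6,0],[0,0,0],-0.5],[[-0.3,0.6,0],[0,0,0],-0.5]]';python3 -m pendant '[[[-0.4,0.7,0],[0,0,0],-0.5],[[-0.4,0.7,0],[0,0,0],-0.5],[[-0.4,0.7,0],[0,0,0],-0.5],[[-0.4,0.7,0],[0,0,0],-0.5],[[-0.4,0.7,0],[0,0,0],-0.5],[[-0.4,0.7,0],[0,0,0],-0.5],[[-0.3,0.7,0],[0,0,0],-0.5],[[-0.1,0.35,0],[0,0,0],-0.5],[[0,0,0],[0,0,0],-0.5],[[0,0,0],[0,0,0],-0.5]]'
```

```text
time: 11.28
tool_pos: [532.8, 117.9, 90.0]
tcp_rot: [3.141, 0.0, 2.805]
contact_force: [-0.5, 0.8, -0.6]
grip_width: 55.7
finger_force: 30.0
time: 12.12
tool_pos: [449.3, 274.5, 89.4]
tcp_rot: [-3.141, 0.0, 2.808]
contact_force: [0.1, -0.9, -0.5]
grip_width: 55.8
finger_force: 30.0
```

```bash
python3 -m pendant '[[[0,0.1,-0.2],[0,0,0],-0.5],[[0,0,-0.4],[0,0,0],-0.5],[[0,0,-0.5],[0,0,0],-0.5],[[0,0,-0.5],[0,0,0],-0.5],[[0,0,-0.4],[0,0,0],-0.5],[[0,0,-0.3],[0,0,0],-0.5],[[0,0,-0.15],[0,0,0],-0.5],[[0,0,-0.1],[0,0,0],-0.5],[[0,0,-0.05],[0,0,0],-0.5],[[0,0,0],[0,0,0],-0.5]]'
python3 - <<'E'
from h import *
print(bot.get_obs()["contact_force"])
a=cv2.resize(bot.capture("side")[280:395,265:430],None,fx=4.8,fy=4.8,interpolation=cv2.INTER_CUBIC)
a=np.clip(a.astype(float)*1.5,0,255).astype(np.uint8)
cv2.imwrite("pics/g6.png",a)
E
```

```text
time: 12.95
tool_pos: [449.8, 277.1, 11.6]
tcp_rot: [3.141, 0.0, 2.805]
contact_force: [0.7, 0.7, -0.2]
grip_width: 55.6
finger_force: 30.0
[ 0.70255766  0.659289   -0.23924623]
```

View pics/g6.png

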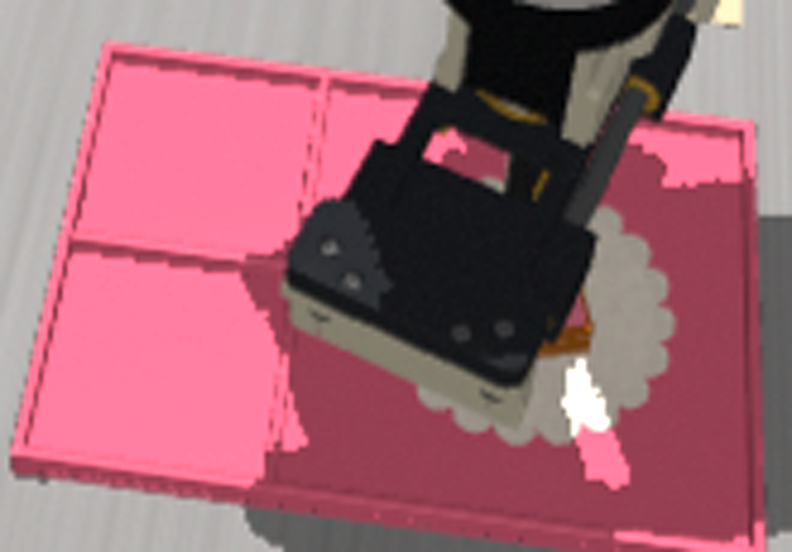

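```bash
python3 -m pendant '[[[0,0,-0.05],[0,0,0],-0.5],[[0,0,0],[0,0,0],0.5],[[0,0,0],[0,0,0],0.5],[[0,0,0],[0,0,0],0.5],[[0,0,0],[0,0,0],0.5],[[0,0,0.2],[0,0,0],0.5],[[0,0,0.5],[0,0,0],0.5],[[0,0,0.7],[0,0,0],0.5],[[0,0,0.8],[0,0,0],0.5],[[0,0,0.8],[0,0,0],0.7]]'; python3 -m pendant '[[[0,-0.5,0],[0,0,0],0.7],[[0,-0.9,0],[0,0,0],0.7],[[0,-0.9,0],[0,0,0],0.7],[[0,-0.9,0],[0,0,0],0.7],[[0,-0.9,0],[0,0,0],0.7],[[0,-0.9,0],[0,0,0],0.7],[[-0.1,-0.8,0],[0,0,0],0.7],[[-0.1,-0.5,0],[0,0,0],0.7],[[0,-0.13,0],[0,0,0],0.7],[[0,0,0],[0,0,0],0.7]]';  python3 - <<'E'
from h import *
a=cv2.resize(bot.capture("side")[280:395,265:430],None,fx=3,fy=3,interpolation=cv2.INTER_CUBIC)
b=cv2.resize(bot.capture("top")[190:315,145:235],None,fx=3,fy=3,interpolation=cv2.INTER_CUBIC)
c=np.zeros((375,495+270,3),np.uint8);c[:345,:495]=a;c[:,495:]=b
cv2.imwrite("pics/g7.png",np.clip(c.astype(float)*1.5,0,255).astype(np.uint8))
E
```

```text
time: 13.83
tool_pos: [449.3, 277.1, 101.3]
tcp_rot: [-3.141, -0.0, 2.806]
contact_force: [0.5, -0.2, 0.6]
grip_width: 72.1
finger_force: 0.0
time: 14.67
tool_pos: [443.8, 83.6, 100.5]
tcp_rot: [3.141, 0.001, 2.804]
contact_force: [-0.1, 0.6, -0.0]
grip_width: 78.0
finger_force: 0.0
```

View pics/g7.png

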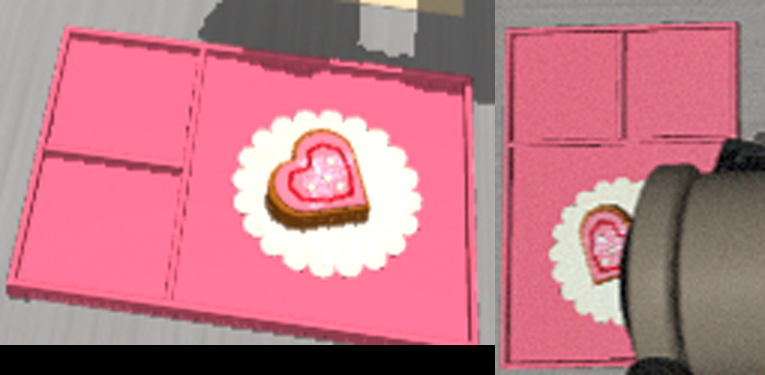

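```bash
python3 -c "
from h import *
print(plane('top',(178.3,284.7),20),plane('side',(388,350),20))"
python3 -m pendant '[[[0,0,-0.4],[0,0,0],0.7],[[0,0,-0.5],[0,0,0],0.7],[[0,0,-0.5],[0,0,0],0.7],[[0,0,-0.5],[0,0,0],0.7],[[0,0,-0.5],[0,0,0],0.7],[[0,0,-0.4],[0,0,0],0.7],[[0,0,-0.2],[0,0,0],0.7],[[0,0,-0.1],[0,0,0],0.7],[[0,0,-0.06],[0,0,0],0.7],[[0,0,0],[0,0,0],0.7]]'; python3 -m pendant '[[[0,0,0],[0,0,0],-0.5],[[0,0,0],[0,0,0],-0.5],[[0,0,0],[0,0,0],-0.5],[[0,0,0],[0,0,0],-0.5],[[0,0,0],[0,0,0],-0.5],[[0,0,0],[0,0,0],-0.5],[[0,0,0],[0,0,0],-0.5],[[0,0,0],[0,0,0],-0.5],[[0,0,0],[0,0,0],-0.5],[[0,0,0],[0,0,0],-0.5]]'
```

```text
[417.31543296 291.95493872  20.        ] [419.10660502 297.7911013   20.        ]
time: 15.6
tool_pos: [443.8, 84.7, 5.4]
tcp_rot: [3.141, 0.0, 2.806]
contact_force: [0.1, 0.7, 1.1]
grip_width: 78.4
finger_force: 0.0
time: 16.43
tool_pos: [443.9, 84.3, 5.6]
tcp_rot: [3.141, 0.001, 2.806]
contact_force: [-0.2, 0.6, 5.3]
grip_width: 56.3
finger_force: 30.0
```

```bash
python3 -m pendant '[[[0,0,0.1],[0,0,0],-0.5],[[0,0,0.3],[0,0,0],-0.5],[[0,0,0.5],[0,0,0],-0.5],[[0,0,0.6],[0,0,0],-0.5],[[0,0,0.6],[0,0,0],-0.5],[[0,0,0.6],[0,0,0],-0.5],[[0,-0.2,0.4],[0,0,0],-0.5],[[0.1,-0.4,0.2],[0,0,0],-0.5],[[0.1,-0.6,0],[0,0,0],-0.5],[[0.1,-0.8,0],[0,0,0],-0.5]]';python3 -m pendant '[[[0.1,-0.9,0],[0,0,0],-0.5],[[0,-0.9,0],[0,0,0],-0.5],[[0,-0.9,0],[0,0,0],-0.5],[[0,-0.9,0],[0,0,0],-0.5],[[0,-0.9,0],[0,0,0],-0.5],[[0,-0.9,0],[0,0,0],-0.5],[[0,-0.9,0],[0,0,0],-0.5],[[0,-0.9,0],[0,0,0],-0.5],[[0,-0.9,0],[0,0,0],-0.5],[[0,-0.9,0],[0,0,0],-0.5]]';python3 -m pendant '[[[0,-0.9,0],[0,0,0],-0.5],[[0,-0.8,0],[0,0,0],-0.5],[[0,-0.5,0],[0,0,0],-0.5],[[0,-0.2,0],[0,0,0],-0.5],[[0,0,0],[0,0,0],-0.5],[[0,0,-0.2],[0,0,0],-0.5],[[0,0,-0.4],[0,0,0],-0.5],[[0,0,-0.5],[0,0,0],-0.5],[[0,0,-0.4],[0,0,0],-0.5],[[0,0,0],[0,0,0],-0.5]]'
```

```text
time: 17.27
tool_pos: [452.7, 24.4, 105.3]
tcp_rot: [3.141, 0.001, 2.808]
contact_force: [0.3, -0.3, -0.3]
grip_width: 56.3
finger_force: 30.0
time: 18.1
tool_pos: [455.2, -246.9, 104.7]
tcp_rot: [3.141, -0.0, 2.806]
contact_force: [1.1, -0.3, 0.2]
grip_width: 56.6
finger_force: 30.0
time: 18.93
tool_pos: [454.3, -314.8, 56.7]
tcp_rot: [3.139, -0.005, 2.807]
contact_force: [-0.7, 0.6, -0.7]
grip_width: 56.1
finger_force: 30.0
```

```bash
python3 -m pendant '[[[0,-0.13,-0.3],[0,0,0],-0.5],[[0,0,-0.4],[0,0,0],-0.5],[[0,0,-0.4],[0,0,0],-0.5],[[0,0,-0.25],[0,0,0],-0.5],[[0,0,-0.1],[0,0,0],-0.5],[[0,0,-0.05],[0,0,0],-0.5],[[0,0,-0.03],[0,0,0],-0.5],[[0,0,0],[0,0,0],-0.5],[[0,0,0],[0,0,0],-0.5],[[0,0,0],[0,0,0],-0.5]]'
```

```text
time: 19.77
tool_pos: [455.8, -321.8, 13.8]
tcp_rot: [-3.141, 0.001, 2.806]
contact_force: [-0.1, 0.2, -0.9]
grip_width: 56.4
finger_force: 30.0
```

```bash
python3 -m pendant '[[[0,0.05,-0.08],[0,0,0],-0.5],[[0,0,-0.06],[0,0,0],-0.5],[[0,0,0],[0,0,0],-0.5],[[0,0,0],[0,0,0],0.5],[[0,0,0],[0,0,0],0.5],[[0,0,0],[0,0,0],0.5],[[0,0,0],[0,0,0],0.5],[[0,0,0.2],[0,0,0],0.5],[[0,0,0.5],[0,0,0],0.5],[[0,0,0.7],[0,0,0],0.5]]'; python3 -m pendant '[[[0.1,0.1,0.9],[0,0,0],0.4],[[0.4,0.4,0.7],[0,0,0],0.4],[[0.7,0.8,0.3],[0,0,0],0.4],[[0.8,0.9,0],[0,0,0],0.4],[[0.8,0.9,0],[0,0,0],0.4],[[0.8,0.9,0],[0,0,0],0.4],[[0.8,0.9,0],[0,0,0],0.4],[[0.8,0.9,0],[0,0,0],0.4],[[0.7,0.8,0],[0,0,0],0.4],[[0.5,0.6,0],[0,0,0],0.4]]'
```

```text
time: 20.6
tool_pos: [454.6, -319.3, 50.4]
tcp_rot: [3.14, -0.003, 2.806]
contact_force: [0.0, 0.4, -0.0]
grip_width: 69.1
finger_force: 0.0
time: 21.43
tool_pos: [649.1, -101.5, 108.5]
tcp_rot: [3.141, 0.001, 2.807]
contact_force: [1.2, -1.1, 0.7]
grip_width: 64.4
finger_force: 0.0
```

```bash
python3 -m pendant '[[[0.2,0.3,0],[0,0,0],0.4],[[0,0,0],[0,0,0],0.4],[[0,0,-0.2],[0,0,0],0.4],[[0,0,-0.4],[0,0,0],0.4],[[0,0,-0.5],[0,0,0],0.4],[[0,0,0],[0,0,0],0.4],[[0,0,0],[0,0,0],0.4],[[0,0,0],[0,0,0],0.4],[[0,0,0],[0,0,0],0.4],[[0,0,0],[0,0,0],0.4]]';  python3 - <<'E'
from h import *
a=cv2.resize(bot.capture("side")[100:200,240:430],None,fx=2.5,fy=2.5,interpolation=cv2.INTER_CUBIC)
b=cv2.resize(bot.capture("top")[170:320,415:530],None,fx=2.7,fy=2.7,interpolation=cv2.INTER_CUBIC)
c=np.zeros((405,475+b.shape[1],3),np.uint8);c[:250,:475]=a;c[:b.shape[0],475:]=b
cv2.imwrite("pics/g8.png",np.clip(c.astype(float)*1.5,0,255).astype(np.uint8))
t=bot.capture("top")[200:315,145:235];cv2.imwrite("pics/x_pink.png",t)
E
```

```text
time: 22.27
tool_pos: [653.9, -95.6, 76.0]
tcp_rot: [3.141, 0.001, 2.805]
contact_force: [-1.1, 0.4, 1.2]
grip_width: 63.9
finger_force: 0.0
```

View pics/g8.png

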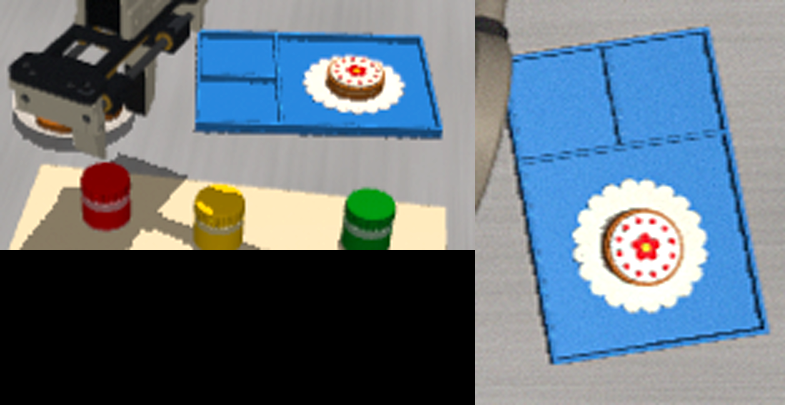

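```bash
python3 -m pendant '[[[0.1,0.24,0],[0,0,0],0.4],[[0.1,0.23,0],[0,0,0],0.4],[[0,0,0],[0,0,0],0.4],[[0,0,0],[0,0,0],0.4],[[0,0,-0.2],[0,0,0],0.4],[[0,0,-0.4],[0,0,0],0.4],[[0,0,-0.4],[0,0,0],0.4],[[0,0,-0.4],[0,0,0],0.4],[[0,0,-0.27],[0,0,0],0.4],[[0,0,0],[0,0,0],0.4]]'; python3 -m pendant '[[[0,0,0],[0,0,0],-0.5],[[0,0,0],[0,0,0],-0.5],[[0,0,0],[0,0,0],-0.5],[[0,0,0],[0,0,0],-0.5],[[0,0,0],[0,0,0],-0.5],[[0,0,0],[0,0,0],-0.5],[[0,0,0],[0,0,0],-0.5],[[0,0,0],[0,0,0],-0.5],[[0,0,0],[0,0,0],-0.5],[[0,0,0],[0,0,0],-0.5]]'
```

```text
time: 23.25
tool_pos: [657.8, -80.7, 21.7]
tcp_rot: [-3.141, -0.005, 2.806]
contact_force: [0.3, 1.3, 0.0]
grip_width: 64.4
finger_force: 0.0
time: 24.08
tool_pos: [660.0, -81.1, 25.8]
tcp_rot: [3.141, 0.001, 2.806]
contact_force: [-0.9, 0.2, 6.1]
grip_width: 41.1
finger_force: 30.0
```

```bash
python3 -m pendant '[[[0,0,0.1],[0,0,0],-0.5],[[0,0,0.3],[0,0,0],-0.5],[[0,0,0.5],[0,0,0],-0.5],[[0,0,0.6],[0,0,0],-0.5],[[0,0,0.6],[0,0,0],-0.5],[[0,0,0.5],[0,0,0],-0.5],[[-0.1,0.2,0.4],[0,0,0],-0.5],[[-0.1,0.4,0.2],[0,0,0],-0.5],[[-0.2,0.7,0],[0,0,0],-0.5],[[-0.2,0.9,0],[0,0,0],-0.5]]';python3 -m pendant '[[[-0.25,0.9,0],[0,0,0],-0.5],[[-0.25,0.9,0],[0,0,0],-0.5],[[-0.25,0.9,0],[0,0,0],-0.5],[[-0.25,0.9,0],[0,0,0],-0.5],[[-0.25,0.9,0],[0,0,0],-0.5],[[-0.25,0.9,0],[0,0,0],-0.5],[[-0.25,0.9,0],[0,0,0],-0.5],[[-0.25,0.9,0],[0,0,0],-0.5],[[-0.25,0.9,0],[0,0,0],-0.5],[[-0.25,0.9,0],[0,0,0],-0.5]]';python3 -m pendant '[[[-0.2,0.9,0],[0,0,0],-0.5],[[-0.15,0.7,0],[0,0,0],-0.5],[[-0.1,0.5,0],[0,0,0],-0.5],[[0,0.2,0],[0,0,0],-0.5],[[0,0,0],[0,0,0],-0.5],[[0,0,0],[0,0,0],-0.5],[[0,0,-0.2],[0,0,0],-0.5],[[0,0,-0.4],[0,0,0],-0.5],[[0,0,-0.4],[0,0,0],-0.5],[[0,0,0],[0,0,0],-0.5]]'
```

```text
time: 24.92
tool_pos: [640.9, -14.7, 121.1]
tcp_rot: [-3.142, -0.0, 2.804]
contact_force: [0.4, 1.1, -1.2]
grip_width: 41.3
finger_force: 30.0
time: 25.75
tool_pos: [564.6, 257.0, 120.5]
tcp_rot: [-3.141, -0.002, 2.806]
contact_force: [-0.0, -0.6, -1.1]
grip_width: 41.3
finger_force: 30.0
time: 26.58
tool_pos: [551.8, 322.1, 87.8]
tcp_rot: [-3.138, -0.004, 2.804]
contact_force: [-0.7, -0.2, -0.9]
grip_width: 40.8
finger_force: 30.0
```

```bash
python3 -m pendant '[[[0,0,-0.3],[0,0,0],-0.5],[[0,0,-0.4],[0,0,0],-0.5],[[0,0,-0.4],[0,0,0],-0.5],[[0,0,-0.3],[0,0,0],-0.5],[[0,0,-0.2],[0,0,0],-0.5],[[0,0,-0.1],[0,0,0],-0.5],[[0,0,0],[0,0,0],-0.5],[[0,0,0],[0,0,0],-0.5],[[0,0,0],[0,0,0],-0.5],[[0,0,0],[0,0,0],-0.5]]'
```

```text
time: 27.42
tool_pos: [553.4, 324.2, 40.7]
tcp_rot: [3.141, 0.001, 2.806]
contact_force: [0.5, -0.4, -0.5]
grip_width: 41.4
finger_force: 30.0
```

```bash
python3 -m pendant '[[[0,-0.13,0],[0,0,0],-0.5],[[0,0,-0.1],[0,0,0],-0.5],[[0,0,-0.1],[0,0,0],-0.5],[[0,0,-0.08],[0,0,0],-0.5],[[0,0,-0.05],[0,0,0],-0.5],[[0,0,-0.03],[0,0,0],-0.5],[[0,0,0],[0,0,0],-0.5],[[0,0,0],[0,0,0],-0.5],[[0,0,0],[0,0,0],0.3],[[0,0,0],[0,0,0],0.3]]'; python3 -m pendant '[[[0,0,0],[0,0,0],0.3],[[0,0,0],[0,0,0],0.3],[[0,0,0.2],[0,0,0],0.4],[[0,0,0.4],[0,0,0],0.4],[[0,0,0.6],[0,0,0],0.4],[[0,0,0.6],[0,0,0],0.4],[[0,0,0.6],[0,0,0],0.4],[[0,-0.3,0.4],[0,0,0],0.4],[[0,-0.6,0.2],[0,0,0],0.4],[[0,-0.9,0],[0,0,0],0.4]]'
```

```text
time: 28.25
tool_pos: [553.2, 320.2, 29.2]
tcp_rot: [3.141, 0.0, 2.806]
contact_force: [-0.5, -0.6, -0.1]
grip_width: 50.0
finger_force: 0.0
time: 29.08
tool_pos: [553.9, 267.0, 122.0]
tcp_rot: [3.138, 0.004, 2.808]
contact_force: [0.5, -0.0, -0.8]
grip_width: 64.4
finger_force: 0.0
```

```bash
python3 -m pendant '[[[0.1,-0.9,0],[0,0,0],0.4],[[0.1,-0.9,0],[0,0,0],0.4],[[0,-0.9,0],[0,0,0],0.4],[[0,-0.9,0],[0,0,0],0.4],[[0,-0.9,0],[0,0,0],0.4],[[0,-0.9,0],[0,0,0],0.4],[[0,-0.9,0],[0,0,0],0.4],[[0,-0.9,0],[0,0,0],0.4],[[0,-0.9,0],[0,0,0],0.4],[[0,-0.9,0],[0,0,0],0.4]]';python3 -m pendant '[[[0,-0.9,0],[0,0,0],0.4],[[0,-0.7,0],[0,0,0],0.4],[[0,-0.3,0],[0,0,0],0.4],[[0,0,0],[0,0,0],0.4],[[0,0,-0.2],[0,0,0],0.4],[[0,0,-0.4],[0,0,0],0.4],[[0,0,-0.4],[0,0,0],0.4],[[0,0,-0.4],[0,0,0],0.4],[[0,0,0],[0,0,0],0.4],[[0,0,0],[0,0,0],0.4]]'
```

```text
time: 29.92
tool_pos: [558.7, -5.8, 120.0]
tcp_rot: [3.142, 0.001, 2.806]
contact_force: [-0.1, 0.5, -0.7]
grip_width: 64.3
finger_force: 0.0
time: 30.75
tool_pos: [558.5, -59.4, 76.7]
tcp_rot: [3.141, -0.002, 2.807]
contact_force: [-0.0, 0.6, 0.2]
grip_width: 64.2
finger_force: 0.0
```

```bash
python3 -m pendant '[[[0.05,-0.27,0],[0,0,0],0.4],[[0,0,0],[0,0,0],0.4],[[0,0,0],[0,0,0],0.4],[[0,0,-0.2],[0,0,0],0.4],[[0,0,-0.4],[0,0,0],0.4],[[0,0,-0.4],[0,0,0],0.4],[[0,0,-0.4],[0,0,0],0.4],[[0,0,-0.2],[0,0,0],0.4],[[0,0,-0.07],[0,0,0],0.4],[[0,0,0],[0,0,0],0.4]]'; python3 -m pendant '[[[0,0,0],[0,0,0],-0.5],[[0,0,0],[0,0,0],-0.5],[[0,0,0],[0,0,0],-0.5],[[0,0,0],[0,0,0],-0.5],[[0,0,0],[0,0,0],-0.5],[[0,0,0],[0,0,0],-0.5],[[0,0,0],[0,0,0],-0.5],[[0,0,0],[0,0,0],-0.5],[[0,0,0],[0,0,0],-0.5],[[0,0,0],[0,0,0],-0.5]]'
```

```text
time: 31.58
tool_pos: [560.4, -69.0, 26.7]
tcp_rot: [3.142, -0.001, 2.806]
contact_force: [0.6, -0.1, -0.2]
grip_width: 64.4
finger_force: 0.0
time: 32.42
tool_pos: [560.9, -69.0, 27.7]
tcp_rot: [3.141, 0.001, 2.806]
contact_force: [0.1, 0.8, 5.2]
grip_width: 41.1
finger_force: 30.0
```

```bash
python3 -m pendant '[[[0,0,0.1],[0,0,0],-0.5],[[0,0,0.3],[0,0,0],-0.5],[[0,0,0.5],[0,0,0],-0.5],[[0,0,0.6],[0,0,0],-0.5],[[0,0,0.6],[0,0,0],-0.5],[[0,0,0.5],[0,0,0],-0.5],[[0,0.2,0.4],[0,0,0],-0.5],[[0,0.4,0.2],[0,0,0],-0.5],[[0,0.7,0],[0,0,0],-0.5],[[0,0.9,0],[0,0,0],-0.5]]';python3 -m pendant '[[[-0.1,0.9,0],[0,0,0],-0.5],[[-0.05,0.9,0],[0,0,0],-0.5],[[0,0.9,0],[0,0,0],-0.5],[[0,0.9,0],[0,0,0],-0.5],[[0,0.9,0],[0,0,0],-0.5],[[0,0.9,0],[0,0,0],-0.5],[[0,0.9,0],[0,0,0],-0.5],[[0,0.9,0],[0,0,0],-0.5],[[0,0.6,0],[0,0,0],-0.5],[[0,0.2,0],[0,0,0],-0.5]]';python3 -m pendant '[[[0,0.08,0],[0,0,0],-0.5],[[0,0,0],[0,0,0],-0.5],[[0,0,-0.2],[0,0,0],-0.5],[[0,0,-0.4],[0,0,0],-0.5],[[0,0,-0.4],[0,0,0],-0.5],[[0,0,-0.4],[0,0,0],-0.5],[[0,0,-0.4],[0,0,0],-0.5],[[0,0,-0.3],[0,0,0],-0.5],[[0,0,-0.2],[0,0,0],-0.5],[[0,0,0],[0,0,0],-0.5]]'
```

```text
time: 33.25
tool_pos: [560.6, -2.9, 123.6]
tcp_rot: [-3.142, 0.001, 2.804]
contact_force: [-0.2, 0.1, -0.5]
grip_width: 40.9
finger_force: 30.0
time: 34.08
tool_pos: [555.0, 240.3, 122.8]
tcp_rot: [3.141, -0.001, 2.809]
contact_force: [-0.6, -0.7, -1.5]
grip_width: 41.2
finger_force: 30.0
time: 34.92
tool_pos: [555.4, 238.4, 52.6]
tcp_rot: [-3.14, -0.002, 2.805]
contact_force: [-0.0, 0.6, -0.7]
grip_width: 41.2
finger_force: 30.0
```

```bash
python3 -m pendant '[[[0,0,-0.15],[0,0,0],-0.5],[[0,0,-0.15],[0,0,0],-0.5],[[0,0,-0.1],[0,0,0],-0.5],[[0,0,-0.05],[0,0,0],-0.5],[[0,0,0],[0,0,0],-0.5],[[0,0,0],[0,0,0],-0.5],[[0,0,0],[0,0,0],-0.5],[[0,0,0],[0,0,0],-0.5],[[0,0,0],[0,0,0],-0.5],[[0,0,0],[0,0,0],-0.5]]'
```

```text
time: 35.75
tool_pos: [556.1, 239.4, 40.8]
tcp_rot: [3.141, 0.0, 2.806]
contact_force: [1.0, 0.7, -0.4]
grip_width: 41.0
finger_force: 30.0
```

```bash
python3 -m pendant '[[[0,0,-0.08],[0,0,0],-0.5],[[0,0,-0.08],[0,0,0],-0.5],[[0,0,-0.08],[0,0,0],-0.5],[[0,0,-0.05],[0,0,0],-0.5],[[0,0,-0.03],[0,0,0],-0.5],[[0,0,0],[0,0,0],-0.5],[[0,0,0],[0,0,0],-0.5],[[0,0,0],[0,0,0],-0.5],[[0,0,0],[0,0,0],0.3],[[0,0,0],[0,0,0],0.3]]'; python3 -m pendant '[[[0,0,0],[0,0,0],0.3],[[0,0,0],[0,0,0],0.3],[[0,0,0.2],[0,0,0],0.3],[[0,0,0.4],[0,0,0],0.4],[[0,0,0.6],[0,0,0],0.4],[[0,0,0.6],[0,0,0],0.4],[[0,0,0.6],[0,0,0],0.4],[[0,-0.3,0.4],[0,0,0],0.4],[[-0.3,-0.6,0.2],[0,0,0],0.4],[[-0.4,-0.8,0],[0,0,0],0.4]]'
```

```text
time: 36.58
tool_pos: [556.2, 239.4, 31.1]
tcp_rot: [3.141, 0.0, 2.806]
contact_force: [-0.9, -0.1, 0.0]
grip_width: 49.8
finger_force: 0.0
time: 37.42
tool_pos: [536.4, 188.6, 123.5]
tcp_rot: [3.139, 0.004, 2.807]
contact_force: [0.7, -0.7, -0.2]
grip_width: 64.5
finger_force: 0.0
```

```bash
python3 -m pendant '[[[-0.35,-0.9,0],[0,0,0],0.4],[[-0.35,-0.9,0],[0,0,0],0.4],[[-0.35,-0.9,0],[0,0,0],0.4],[[-0.35,-0.9,0],[0,0,0],0.4],[[-0.35,-0.9,0],[0,0,0],0.4],[[-0.35,-0.9,0],[0,0,0],0.4],[[-0.35,-0.9,0],[0,0,0],0.4],[[-0.35,-0.9,0],[0,0,0],0.4],[[-0.3,-0.8,0],[0,0,0],0.4],[[-0.1,-0.5,0],[0,0,0],0.4]]';python3 -m pendant '[[[0,-0.1,0],[0,0,0],0.4],[[0,0,0],[0,0,0],0.4],[[0,0,-0.2],[0,0,0],0.4],[[0,0,-0.4],[0,0,0],0.4],[[0,0,-0.4],[0,0,0],0.4],[[0,0,-0.4],[0,0,0],0.4],[[0,0,0],[0,0,0],0.4],[[0,0,0],[0,0,0],0.4],[[0,0,0],[0,0,0],0.4],[[0,0,0],[0,0,0],0.4]]'
```

```text
time: 38.25
tool_pos: [437.6, -68.9, 121.7]
tcp_rot: [-3.141, 0.0, 2.804]
contact_force: [0.6, -0.1, 0.5]
grip_width: 64.4
finger_force: 0.0
time: 39.08
tool_pos: [439.6, -69.4, 79.6]
tcp_rot: [3.141, 0.001, 2.807]
contact_force: [0.6, -1.3, -0.2]
grip_width: 64.4
finger_force: 0.0
```

```bash
python3 -m pendant '[[[-0.14,-0.24,0],[0,0,0],0.4],[[0,-0.23,0],[0,0,0],0.4],[[0,0,0],[0,0,0],0.4],[[0,0,-0.2],[0,0,0],0.4],[[0,0,-0.4],[0,0,0],0.4],[[0,0,-0.4],[0,0,0],0.4],[[0,0,-0.4],[0,0,0],0.4],[[0,0,-0.27],[0,0,0],0.4],[[0,0,-0.1],[0,0,0],0.4],[[0,0,0],[0,0,0],0.4]]'; python3 -m pendant '[[[0,0,0],[0,0,0],-0.5],[[0,0,0],[0,0,0],-0.5],[[0,0,0],[0,0,0],-0.5],[[0,0,0],[0,0,0],-0.5],[[0,0,0],[0,0,0],-0.5],[[0,0,0],[0,0,0],-0.5],[[0,0,0],[0,0,0],-0.5],[[0,0,0],[0,0,0],-0.5],[[0,0,0],[0,0,0],-0.5],[[0,0,0],[0,0,0],-0.5]]'
```

```text
time: 39.92
tool_pos: [434.4, -83.6, 25.2]
tcp_rot: [3.141, -0.002, 2.806]
contact_force: [-0.1, 0.1, -0.3]
grip_width: 64.3
finger_force: 0.0
time: 40.75
tool_pos: [435.2, -83.8, 26.4]
tcp_rot: [3.141, 0.001, 2.806]
contact_force: [0.6, -0.0, 5.1]
grip_width: 41.4
finger_force: 30.0
```

```bash
python3 -m pendant '[[[0,0,0.1],[0,0,0],-0.5],[[0,0,0.3],[0,0,0],-0.5],[[0,0,0.5],[0,0,0],-0.5],[[0,0,0.6],[0,0,0],-0.5],[[0,0,0.6],[0,0,0],-0.5],[[0,0,0.5],[0,0,0],-0.5],[[0.1,-0.1,0.4],[0,0,0],-0.5],[[0.3,-0.4,0.2],[0,0,0],-0.5],[[0.5,-0.7,0],[0,0,0],-0.5],[[0.5,-0.7,0],[0,0,0],-0.5]]';python3 -m pendant '[[[0.5,-0.7,0],[0,0,0],-0.5],[[0.5,-0.7,0],[0,0,0],-0.5],[[0.5,-0.7,0],[0,0,0],-0.5],[[0.5,-0.7,0],[0,0,0],-0.5],[[0.5,-0.7,0],[0,0,0],-0.5],[[0.3,-0.4,0],[0,0,0],-0.5],[[0.13,-0.15,0],[0,0,0],-0.5],[[0,0,0],[0,0,0],-0.5],[[0,0,0],[0,0,0],-0.5],[[0,0,0],[0,0,0],-0.5]]';python3 -m pendant '[[[0,0,-0.2],[0,0,0],-0.5],[[0,0,-0.4],[0,0,0],-0.5],[[0,0,-0.4],[0,0,0],-0.5],[[0,0,-0.4],[0,0,0],-0.5],[[0,0,-0.4],[0,0,0],-0.5],[[0,0,-0.4],[0,0,0],-0.5],[[0,0,-0.3],[0,0,0],-0.5],[[0,0,0],[0,0,0],-0.5],[[0,0,0],[0,0,0],-0.5],[[0,0,0],[0,0,0],-0.5]]'
```

```text
time: 41.58
tool_pos: [477.3, -141.0, 123.3]
tcp_rot: [-3.142, 0.001, 2.807]
contact_force: [0.8, -0.2, -0.8]
grip_width: 41.6
finger_force: 30.0
time: 42.42
tool_pos: [564.1, -261.0, 122.0]
tcp_rot: [3.141, -0.001, 2.806]
contact_force: [-0.5, -0.2, -0.4]
grip_width: 41.3
finger_force: 30.0
time: 43.25
tool_pos: [565.1, -262.4, 47.4]
tcp_rot: [-3.141, 0.001, 2.806]
contact_force: [-0.7, 0.6, -0.2]
grip_width: 40.8
finger_force: 30.0
```

Down 16.5 mm, release, rise and retreat clear of the trays.

```bash
python3 -m pendant '[[[0,0,-0.15],[0,0,0],-0.5],[[0,0,-0.15],[0,0,0],-0.5],[[0,0,-0.1],[0,0,0],-0.5],[[0,0,-0.08],[0,0,0],-0.5],[[0,0,-0.05],[0,0,0],-0.5],[[0,0,-0.02],[0,0,0],-0.5],[[0,0,0],[0,0,0],-0.5],[[0,0,0],[0,0,0],-0.5],[[0,0,0],[0,0,0],0.3],[[0,0,0],[0,0,0],0.3]]'; python3 -m pendant '[[[0,0,0],[0,0,0],0.3],[[0,0,0],[0,0,0],0.3],[[0,0,0.2],[0,0,0],0.4],[[0,0,0.4],[0,0,0],0.4],[[0,0,0.6],[0,0,0],0.4],[[0,0,0.6],[0,0,0],0.4],[[0,0,0.8],[0,0,0],0.4],[[-0.3,0.6,0.4],[0,0,0],0.4],[[-0.4,0.9,0.2],[0,0,0],0.4],[[-0.4,0.9,0],[0,0,0],0.4]]'; python3 -m pendant '[[[-0.4,0.9,0],[0,0,0],0.4],[[-0.4,0.9,0],[0,0,0],0.4],[[-0.4,0.9,0],[0,0,0],0.4],[[-0.4,0.9,0],[0,0,0],0.4],[[-0.4,0.9,0],[0,0,0],0.4],[[-0.3,0.6,0],[0,0,0],0.4],[[0,0.3,0],[0,0,0],0.4],[[0,0,0],[0,0,0],0.4],[[0,0,0],[0,0,0],0.4],[[0,0,0],[0,0,0],0.4]]'
python3 - <<'E'
from h import *
t=bot.capture("top");s=bot.capture("side")
cv2.imwrite("pics/topE.png",t);cv2.imwrite("pics/sideE.png",s)
z=lambda i:cv2.resize(i,(400,560) ,interpolation=cv2.INTER_CUBIC)
c=np.hstack([z(t[190:316,145:235]),z(t[175:311,422:519])])
cv2.imwrite("pics/g9.png",np.clip(c.astype(float)*1.5,0,255).astype(np.uint8))
E
```

```text
time: 44.08
tool_pos: [564.9, -262.3, 30.6]
tcp_rot: [-3.142, 0.0, 2.806]
contact_force: [0.0, -0.1, 0.9]
grip_width: 50.3
finger_force: 0.0
time: 44.92
tool_pos: [532.5, -190.5, 129.5]
tcp_rot: [-3.141, 0.005, 2.804]
contact_force: [-0.2, -0.1, -0.1]
grip_width: 64.1
finger_force: 0.0
time: 45.75
tool_pos: [463.8, -29.2, 126.8]
tcp_rot: [-3.142, 0.001, 2.805]
contact_force: [-0.5, -0.6, 0.6]
grip_width: 64.0
finger_force: 0.0
```

View pics/g9.png

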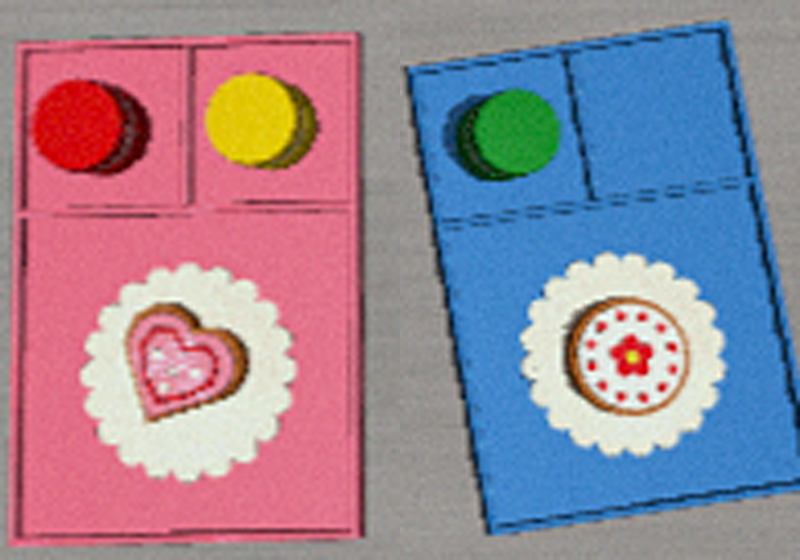

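Run:
```python
from h import *
p=lambda u,v:(145+u/4.444,190+v/4.444); b=lambda u,v:(422+(u-400)/4.124,175+v/4.118)
for n,q,z,o,yaw in(("red",p(77,126),50,(479,278.1),.027),("yel",p(251,120),50,(479,278.1),.027),("heart",p(165,365),20,(479,278.1),.027),
 ("grn",b(516,131),50,(495.2,-311.8),.137),("rnd",b(631,355),20,(495.2,-311.8),.137)):
    d=plane("top",q,z)[:2]-o;c,s=np.cos(yaw),np.sin(yaw);print(n,c*d[0]+s*d[1],-s*d[0]+c*d[1])
```

```text
red 74.16103004166831 37.39239079240418
yel 73.10378772017458 -42.471254790878426
heart -36.121760120097 7.277734949573389
grn 74.20864885088555 39.241815907378125
rnd -42.02235946234449 -3.410881981703902
```

View pics/sideE.png

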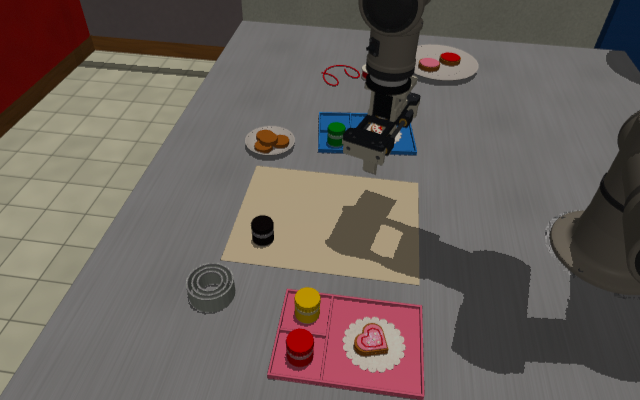

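All five items measure inside their tolerances. The side view shows them standing upright, with the black jar (262,230), plate and cutters unmoved. Handing in.

```bash
python3 -c "
from plant import bot
print(bot.close_job())"
```

```text
the job is handed in; nothing more can be done
None
```

Both kits are made up and handed in at about 46 s: by my last camera check all five items were in their compartments within tolerance (worst: the heart, about 7 mm off the middle in y), but the hand-in gave no verdict.

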